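# Feel along a door lock strip to test its sprung rollers

### The job

Test the door lock strip on the bench: with your fingertips, stroke along its steel face from the end held by the wing-screw clamp towards the plain stop block, pressing in each of the four sprung rollers in turn and staying low over the strip from one roller to the next. Stroke gently, then lift clear so that all the rollers spring back out; do not pick up or disturb anything lying around.

Things in the scene. Friction and masses are not known exactly. Their poses are not given: they have to be found in the camera images.
- strip: Door lock strip held in a wooden cradle that is fixed to the bench: 340 mm long, cradle 60 mm wide, steel face plate 28 mm wide along its top. Origin at the centre of the underside, on the bench; x runs along the strip, z up; the steel face is at z = 50 mm. Four rounded aluminium rollers stand 6 mm out of the face, in one row on the centre line, at x = -108, -36, +36 and +108 mm.
- clamp: Dark steel holder at one end of the strip, with a grey upright wing screw on top: 64 x 60 mm, 99 mm tall. Fixed. Origin at the centre of its underside, 195 mm from the strip's centre; either end, by chance.
- stop: Plain dark steel block at the strip's other end, no wing screw: 44 x 60 mm, 52 mm tall. Fixed. Origin at the centre of its underside.
- roller_a (a joint): How far the roller at x = -108 mm of the strip is pressed in: 0 out, 0.006 m flush with the face. Sprung straight down: about 2 N to start, 8 N when flush; springs back by itself. It does not turn.
- roller_a_top (a point): Crown of the roller at x = -108 mm of the strip, 56 mm above the bench when out. Looks like a shallow dome: arc of radius 26 mm along the strip, 33 mm long and 16 mm wide at the face, so a fingertip sliding along the strip rides over it.
- roller_b (a joint): How far the roller at x = -36 mm of the strip is pressed in: 0 out, 0.006 m flush with the face. Sprung straight down: about 2 N to start, 8 N when flush; springs back by itself. It does not turn.
- roller_b_top (a point): Crown of the roller at x = -36 mm of the strip, 56 mm above the bench when out. Looks like a shallow dome: arc of radius 26 mm along the strip, 33 mm long and 16 mm wide at the face, so a fingertip sliding along the strip rides over it.
- roller_c (a joint): How far the roller at x = 36 mm of the strip is pressed in: 0 out, 0.006 m flush with the face. Sprung straight down: about 2 N to start, 8 N when flush; springs back by itself. It does not turn.
- roller_c_top (a point): Crown of the roller at x = 36 mm of the strip, 56 mm above the bench when out. Looks like a shallow dome: arc of radius 26 mm along the strip, 33 mm long and 16 mm wide at the face, so a fingertip sliding along the strip rides over it.
- roller_d (a joint): How far the roller at x = 108 mm of the strip is pressed in: 0 out, 0.006 m flush with the face. Sprung straight down: about 2 N to start, 8 N when flush; springs back by itself. It does not turn.
- roller_d_top (a point): Crown of the roller at x = 108 mm of the strip, 56 mm above the bench when out. Looks like a shallow dome: arc of radius 26 mm along the strip, 33 mm long and 16 mm wide at the face, so a fingertip sliding along the strip rides over it.
- padlock: Loose bystander: brass padlock standing upright, 44 x 24 x 68 mm, near the strip. Origin under its centre.
- cylinder: Loose bystander: brass lock cylinder, 62 x 18 x 33 mm, near the strip. Origin under its centre.
- oil: Loose bystander: closed white bottle, 32 mm wide, 95 mm tall, near the strip. Origin under its centre.
- key: Loose bystander: key with a black head, 76 x 26 x 7 mm, lying near the strip. Origin on the bench, about mid-length.
- screwdriver: Loose bystander: screwdriver lying on the bench to the robot's right.

How it is judged (in metres and radians):
On the way, in this order (a step that is already met when the one before it is completed fails the run):
1. the first roller, counted from the clamp, is pressed in by 1.5 mm or more (((x of clamp in the frame of strip below 0 m and value of joint roller_a above 0.0015 m) or (x of clamp in the frame of strip above 0 m and value of joint roller_d above 0.0015 m))).
2. halfway to the second roller the fingertips are over the strip and still low (no more than about 25 mm above its steel face; TCP under 95 mm over the table) (((x of clamp in the frame of strip below 0 m and (x of the grasp point in the frame of strip between -0.082 and -0.062 m and y of the grasp point in the frame of strip between -0.025 and 0.025 m and z of the grasp point in the frame of strip below 0.095 m)) or (x of clamp in the frame of strip above 0 m and (x of the grasp point in the frame of strip between 0.062 and 0.082 m and y of the grasp point in the frame of strip between -0.025 and 0.025 m and z of the grasp point in the frame of strip below 0.095 m)))).
3. the second roller, counted from the clamp, is pressed in by 1.5 mm or more (((x of clamp in the frame of strip below 0 m and value of joint roller_b above 0.0015 m) or (x of clamp in the frame of strip above 0 m and value of joint roller_c above 0.0015 m))).
4. halfway to the third roller the fingertips are over the strip and still low (no more than about 25 mm above its steel face; TCP under 95 mm over the table) (((x of clamp in the frame of strip below 0 m and (x of the grasp point in the frame of strip between -0.01 and 0.01 m and y of the grasp point in the frame of strip between -0.025 and 0.025 m and z of the grasp point in the frame of strip below 0.095 m)) or (x of clamp in the frame of strip above 0 m and (x of the grasp point in the frame of strip between -0.01 and 0.01 m and y of the grasp point in the frame of strip between -0.025 and 0.025 m and z of the grasp point in the frame of strip below 0.095 m)))).
5. the third roller, counted from the clamp, is pressed in by 1.5 mm or more (((x of clamp in the frame of strip below 0 m and value of joint roller_c above 0.0015 m) or (x of clamp in the frame of strip above 0 m and value of joint roller_b above 0.0015 m))).
6. halfway to the last roller the fingertips are over the strip and still low (no more than about 25 mm above its steel face; TCP under 95 mm over the table) (((x of clamp in the frame of strip below 0 m and (x of the grasp point in the frame of strip between 0.062 and 0.082 m and y of the grasp point in the frame of strip between -0.025 and 0.025 m and z of the grasp point in the frame of strip below 0.095 m)) or (x of clamp in the frame of strip above 0 m and (x of the grasp point in the frame of strip between -0.082 and -0.062 m and y of the grasp point in the frame of strip between -0.025 and 0.025 m and z of the grasp point in the frame of strip below 0.095 m)))).
7. the last roller, counted from the clamp, is pressed in by 1.5 mm or more (((x of clamp in the frame of strip below 0 m and value of joint roller_d above 0.0015 m) or (x of clamp in the frame of strip above 0 m and value of joint roller_a above 0.0015 m))).
At the end, for the whole second after the job is handed in: All four rollers are back out (within 1 mm), and every loose thing lies within 20 mm of where it was (value of joint each of roller_a, roller_b, roller_c, roller_d below 0.001 m and distance of each of padlock, cylinder, oil, key, screwdriver from where it was at the start of the episode below 0.02 m); the robot touches nothing.
It fails at once if the strip is pressed hard: more than 25 N between the fingers and the strip or its rollers (contact force between the fingers and strip above 25 N).
It fails at once if the padlock, cylinder, bottle, key or screwdriver is pushed more than 20 mm or lifted (distance of any of padlock, cylinder, oil, key, screwdriver from where it was at the start of the episode above 0.02 m or height (world z) of any of padlock, cylinder, oil, key above 0.012 m).
It also fails if it takes over 38 s, if anything falls off the work surface, if the arm or the gripper's body presses on something with over 40 N, if the wrist force passes 120 N, or if a joint passes its speed limit or range.

### The arm

A 6-joint arm with a two-finger parallel gripper is mounted at the origin on the work surface. World frame = base frame: x ahead of the robot, y to its left, z up, the work surface at z = 0. Lengths are in m, angles in degrees, forces in N, time in s.
With the tool pointing down it reaches from about 0.325 to 0.85 m from the base axis. Payload 15.5 kg.
Tool frame: the origin (TCP) lies between the finger pads, 19 mm behind the fingertips; this is the grasp point; z points along the fingers, y is the line along which they close (so a half turn about z gives the same grasp; the last joint's range is limited). The gripper opens to 91 mm and grips with 3 to 60 N. Pads are 32 mm wide; open, the fingers measure 118 mm over their backs; the gripper's body (76 mm by 178 mm) begins 60 mm behind the grasp point.
Start: joints at [-74.456, 28.281, 77.091, -0, 74.628, -5.472], TCP at [0.224, -0.583, 0.233] pointing down, gripper open.
Joint ranges: [-166.48, 166.48], [-47.26, 123.95], [12.59, 153.08], [-70.14, 250.14], [6.76, 159.57], [-176.63, 176.63]. Speed limits (degrees/s): [108.29, 108.29, 147.25, 172.46, 172.46, 172.46].

### API

Orientations are given as a 3x3 rotation matrix whose columns are the frame's x, y, z axes.
In Python, from bench import ctrl gives the robot as it stands. The module is installed in compiled form; this text tells all that it offers. Calls block until the motion is done:
- ctrl.goto(position, orientation): joint-space move of the TCP to a pose.
- ctrl.move_l(position, vel=0.15, ori=None, contact_N=None): straight line of the TCP; ori=None keeps the orientation; vel is the mean speed in m/s. With contact_N (N) it stops when the force on the tool has changed by that much, and returns True; else False.
- ctrl.movej(angles): joint-space move.
- ctrl.command_gripper(opening): opening from 0.0 (shut) to 1.0 (fully open); the grip force is fixed at half the most; returns when the fingers have stopped.
- ctrl.sleep(seconds).
- ctrl.ik(position, orientation): joint angles nearest the present ones, or None.
- ctrl.read_camera(name): name is "scene" or "top"; returns the picture (384x512x3 uint8, blue, green, red); there is no depth.
- ctrl.camera_params(name): a dict with "fx", "fy", "cx", "cy" (pixels), "D" ([k1, k2, p1, p2, k3] as OpenCV has them; the pictures are not rectified), "pose" (4x4, takes a point from camera to world coordinates). Camera axes: x right, y up, looking along -z (the intrinsics and any distortion apply to the point x, -y, -z); pixel columns grow to the right and rows downward; lengths in m; the calibration is good to about 2 mm. A picture is of the moment at which its call begins. camera_params takes no time and is no camera call.
A pose or a line that the arm cannot do raises ctrl.MotionError and nothing moves.
- ctrl.sign_off(): hands the job in; it is judged then, once.
Readings, each from a call of its own:
- ctrl.current_t(): time.
- ctrl.current_q(): joint angles.
- ctrl.current_dq(): joint speeds.
- ctrl.current_effort(): joint torques, N m.
- ctrl.current_tool_pos(): TCP position.
- ctrl.current_eef_rot(): TCP orientation.
- ctrl.current_contact_force(): force on the tool from outside, world axes, zero at the start.
- ctrl.current_wrist_torque(): the same for the moment, N m.
- ctrl.current_grip_width(): opening from 0.0 (shut) to 1.0 (fully open).
- ctrl.current_grasp_force(): force on a finger pad.
Only numpy, scipy, OpenCV 4.12 (cv2) and the standard library are available. Lean on these libraries where they do the work, as an engineer would, in place of code of your own. Each camera call takes 0.05 s, during which the arm holds its last target. There are 200 camera calls.

## Working session

There is one attempt and no reset: what is moved stays moved. The work goes in short steps, each a Python script; the robot and the scene stay as the last script left them, time stands still between calls to the robot, and variables do not carry over. Pictures are saved under pics/ and viewed, at most 10 in all, crops included, and the job is handed in when it is done.

```bash
mkdir -p pics; python3 - <<'E'
from bench import ctrl
import cv2,numpy as np
np.set_printoptions(precision=4,suppress=True)
for n in("scene","top"):
    cv2.imwrite(f"pics/{n}0.png",ctrl.read_camera(n)); p=ctrl.camera_params(n); print(n,p)
print(ctrl.current_t(),ctrl.current_eef_rot())
E
```

```text
scene {'fx': 429.530694528581, 'fy': 429.530694528581, 'cx': 255.40239302693357, 'cy': 183.91916786389115, 'D': array([-0.0701,  0.    ,  0.    ,  0.    ,  0.    ]), 'pose': array([[-0.5778, -0.4929,  0.6505,  1.2148],
       [ 0.8158, -0.3712,  0.4434,  0.3546],
       [ 0.0229,  0.7869,  0.6166,  0.6883],
       [ 0.    ,  0.    ,  0.    ,  1.    ]])}
top {'fx': 446.61809127489624, 'fy': 446.61809127489624, 'cx': 255.77986724843018, 'cy': 197.87987071822022, 'D': array([0.0541, 0.    , 0.    , 0.    , 0.    ]), 'pose': array([[-0.0017,  0.9938, -0.111 ,  0.4394],
       [-0.9997, -0.0045, -0.0251, -0.0949],
       [-0.0254,  0.111 ,  0.9935,  1.0431],
       [ 0.    ,  0.    ,  0.    ,  1.    ]])}
0.1 [[ 0.9335  0.3586 -0.0003]
 [ 0.3586 -0.9335  0.001 ]
 [ 0.0001 -0.0011 -1.    ]]
```

View pics/scene0.png

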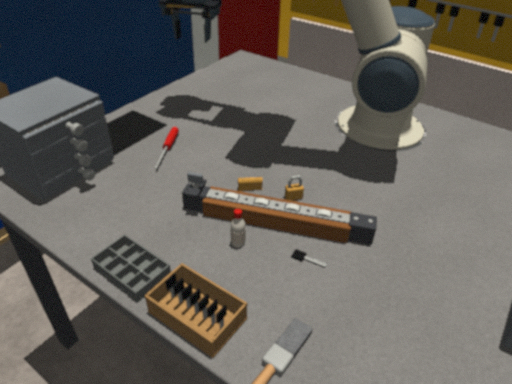

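View pics/top0.png

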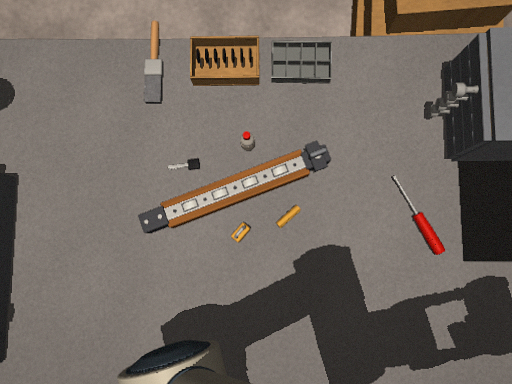

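The wing-screw clamp is at the right end in the top view (317,155), which is at −y; the stop is at (152,219). The four rollers are at about (190,205), (220,194), (249,182) and (279,171). In the scene view they run from about (322,214) at the stop end to (233,197) at the clamp end. Next I'll segment and triangulate them.

```bash
cat > h.py <<'E'
from bench import ctrl
import cv2,numpy as np
np.set_printoptions(precision=4,suppress=True)
def und(n,px):
    p=ctrl.camera_params(n);K=np.array([[p["fx"],0,p["cx"]],[0,p["fy"],p["cy"]],[0,0,1]])
    u=cv2.undistortPoints(np.array(px,float).reshape(-1,1,2),K,p["D"])[:,0]
    M=p["pose"]@np.diag([1,-1,-1,1.]); return u,M
def plane(n,px,z):
    u,M=und(n,px); d=np.c_[u,np.ones(len(u))]@M[:3,:3].T; o=M[:3,3]
    return o+d*((z-o[2])/d[:,2:])
def tri(pt,ps):
    u1,M1=und("top",pt);u2,M2=und("scene",ps)
    X=cv2.triangulatePoints(np.linalg.inv(M1)[:3],np.linalg.inv(M2)[:3],u1.T,u2.T); return (X[:3]/X[3]).T
def blobs(img,roi,thr):
    x0,y0,x1,y1=roi; g=img[y0:y1,x0:x1].min(2)
    n,l,s,c=cv2.connectedComponentsWithStats((g>thr).astype(np.uint8))
    return [(c[i]+[x0,y0],s[i,4]) for i in range(1,n) if s[i,4]>20]
E
python3 - <<'E'
from h import *
t=cv2.imread("pics/top0.png");s=cv2.imread("pics/scene0.png")
for nm,i,r in(("top",t,(175,155,300,215)),("scene",s,(215,185,340,225))):
    for th in(200,215,230): print(nm,th,[(b[0].round(1).tolist(),int(b[1])) for b in blobs(i,r,th)])
a=cv2.resize(t[130:240,130:340],None,fx=3.6,fy=3.6,interpolation=cv2.INTER_CUBIC)
b=cv2.resize(s[165:250,175:385],None,fx=3.6,fy=3.6,interpolation=cv2.INTER_CUBIC)
m=np.vstack([a,b])[:600+110];cv2.imwrite("pics/crop.png",cv2.resize(m,None,fx=.84,fy=.84));print(m.shape)
E
```

```text
top 200 [([278.8, 170.3], 31), ([249.1, 181.7], 30), ([219.1, 193.3], 31), ([189.4, 204.9], 28)]
top 215 []
top 230 []
scene 200 []
scene 215 []
scene 230 []
(702, 756, 3)
```

View pics/crop.png

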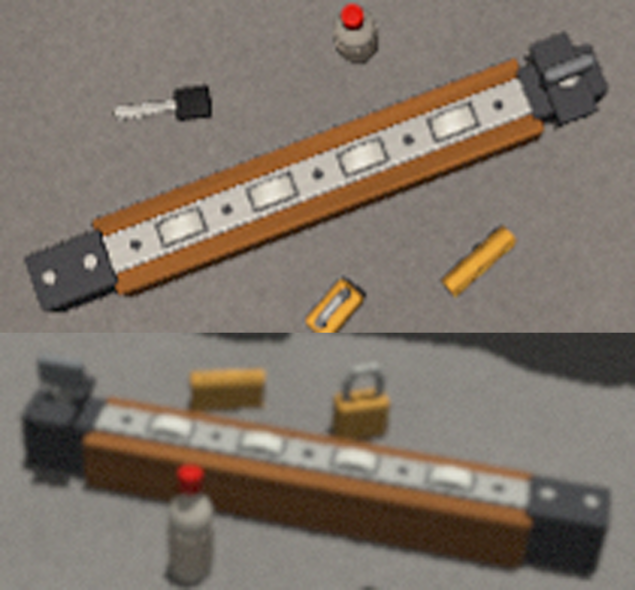

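The crop confirms the wing screw is at the −y end and the plain stop at the +y end. Five dark screw holes on the steel face, between and beyond the rollers, are visible in both views: top (175,211) to (295,165), scene (340,216) to (217,194). I'll triangulate these.

```bash
python3 - <<'E'
from h import *
t=cv2.imread("pics/top0.png");s=cv2.imread("pics/scene0.png")
def ref(i,pts,r=2):
    g=i.max(2).astype(float);o=[]
    for x,y in pts:
        for _ in range(3):
            X,Y=int(round(x)),int(round(y));w=g[Y-r:Y+r+1,X-r:X+r+1];w=np.clip(np.percentile(w,70)-w,0,None)
            yy,xx=np.mgrid[Y-r:Y+r+1,X-r:X+r+1];x,y=(w*xx).sum()/w.sum(),(w*yy).sum()/w.sum()
        o.append((x,y))
    return np.array(o)
T=ref(t,[(175,210.7),(205.1,199.1),(235.2,187.2),(264.9,176.3),(294.7,164.7)])
S=ref(s,[(340,216.4),(308.3,210.4),(276.9,204.8),(246.4,199.2),(216.7,193.9)])
print(T,S);P=tri(T,S);print("tri",P,np.linalg.norm(np.diff(P,axis=0),axis=1))
for n,q in(("top",T),("scene",S)):
    p=plane(n,q,.05);print(n,p)
R=np.array([b[0] for b in blobs(t,(175,155,300,215),200)]);print("rollers@55",plane("top",R,.055))
# rollers in scene, lower threshold
for th in(175,185,192): print(th,[(b[0].round(1).tolist(),int(b[1])) for b in blobs(s,(215,185,340,225),th)])
# bystanders roughly
for nm,px,z in(("oil cap",(247,135),.095),("padlock",(241,231),.05),("cyl",(289,215),.033),("key",(187,164),.005),("clamp",(316,156),.07),("stop",(153,219),.052)): print(nm,plane("top",[px],z)[0])
E
```

```text
[[174.3867 210.5022]
 [204.5461 198.8387]
 [234.6228 187.1362]
 [264.5501 175.7551]
 [294.2834 164.3052]] [[339.3332 215.9861]
 [307.7227 210.1821]
 [276.4598 204.4759]
 [245.9568 198.7068]
 [216.4259 193.3241]]
tri [[ 0.5231  0.1118  0.05  ]
 [ 0.5488  0.045   0.0501]
 [ 0.5748 -0.0222  0.0502]
 [ 0.6002 -0.0896  0.0505]
 [ 0.6258 -0.1565  0.0504]] [0.0716 0.0721 0.072  0.0716]
top [[ 0.5228  0.1124  0.05  ]
 [ 0.5487  0.0451  0.05  ]
 [ 0.5749 -0.0223  0.05  ]
 [ 0.6004 -0.0897  0.05  ]
 [ 0.626  -0.1567  0.05  ]]
scene [[ 0.5235  0.1114  0.05  ]
 [ 0.5488  0.0449  0.05  ]
 [ 0.5745 -0.0223  0.05  ]
 [ 0.5997 -0.0899  0.05  ]
 [ 0.6254 -0.1567  0.05  ]]
rollers@55 [[ 0.6117 -0.1216  0.055 ]
 [ 0.5862 -0.055   0.055 ]
 [ 0.5604  0.012   0.055 ]
 [ 0.5348  0.0781  0.055 ]]
175 [([231.8, 194.7], 41), ([261.7, 200.5], 42), ([292.8, 205.8], 43), ([324.0, 211.7], 43)]
185 [([231.8, 194.7], 32), ([261.9, 200.4], 34), ([292.2, 205.7], 35), ([324.1, 211.6], 37)]
192 [([231.9, 194.8], 25), ([262.1, 200.3], 27), ([292.7, 205.9], 26), ([324.3, 211.5], 30)]
oil cap [ 0.6827 -0.0522  0.095 ]
padlock [ 0.4765 -0.0369  0.05  ]
cyl [ 0.513  -0.1445  0.033 ]
key [0.6368 0.0939 0.005 ]
clamp [ 0.6405 -0.2034  0.07  ]
stop [0.5038 0.1593 0.052 ]
```

Hole spacing comes out at 72 mm and height at 50 mm, both matching the text. The clamp end is at −y. Now I'll close the fingers, hover over the first roller and probe down onto it.

```bash
cat >> h.py <<'E'
C=np.array([.5746,-.0223]); u=np.array([.5231-.6258,.1118+.1565]); u/=np.linalg.norm(u)
Y=np.array([-u[0],-u[1],0]);Z=np.array([0,0,-1.]);R=np.c_[np.cross(Y,Z),Y,Z]
def P(s,z): return np.r_[C+s*u,z]   # s: along strip, clamp -> stop
E
python3 - <<'E'
from h import *
print([ctrl.ik(P(s,z),R) for s,z in((-.112,.16),(-.112,.071),(.115,.071))])
ctrl.command_gripper(0.0)
ctrl.goto(P(-.112,.16),R); print(ctrl.current_t(),ctrl.current_tool_pos())
ctrl.move_l(P(-.112,.082),vel=.08)
f0=ctrl.current_contact_force();print(ctrl.current_t(),f0,ctrl.current_tool_pos(),ctrl.current_grip_width())
hit=ctrl.move_l(P(-.112,.072),vel=.012,contact_N=6)
print(hit,ctrl.current_t(),ctrl.current_contact_force()-f0,ctrl.current_tool_pos(),P(-.112,.072))
E
```

```text
[array([-17.1147,  32.6941,  81.4816,  -0.    ,  65.8243,  51.9394]), array([-17.1147,  38.9994,  85.6502,  -0.    ,  55.3504,  51.9394]), array([ 2.7294, 33.96  , 98.5734, -0.    , 47.4666, 71.7835])]
3.6333 [ 0.6145 -0.1279  0.1601]
4.7583 [ 0.211  -0.0779  0.0474] [ 0.615  -0.127   0.0825] 0.0016991545283707207
False 5.7417 [-1.3581  0.037   4.3719] [ 0.6146 -0.1269  0.0721] [ 0.6146 -0.1269  0.072 ]
```

First roller pressed about 2.5–3 mm at 4.4 N. I'll stroke at 71.6 mm in short guarded segments.

```bash
python3 - <<'E'
from h import *
for s in(-.108,-.072,-.036,0,.036,.072,.108,.112):
    hit=ctrl.move_l(P(s,.0716),vel=.025,contact_N=17)
    print(s,hit,round(ctrl.current_t(),2),ctrl.current_contact_force(),ctrl.current_tool_pos()-P(s,.0716))
    if hit: break
E
```

```text
-0.108 False 6.05 [ 1.6162 -1.5111  4.2415] [0.0003 0.0001 0.0002]
-0.072 False 7.64 [0.687  1.2375 0.8226] [ 0.0001 -0.0001 -0.    ]
-0.036 False 9.23 [ 1.2941 -3.0077  5.989 ] [0.0001 0.     0.    ]
0 False 10.82 [0.7446 0.783  0.6173] [ 0.0001 -0.0001  0.    ]
0.036 False 12.42 [ 0.8139 -1.738   4.7651] [0.0001 0.0001 0.    ]
0.072 False 14.01 [ 0.5062 -0.5858 -0.1809] [ 0.     -0.0001 -0.    ]
0.108 False 15.6 [ 1.2137 -2.0707  5.4237] [0.0001 0.     0.    ]
0.112 False 15.91 [ 1.1517 -0.0116  4.779 ] [-0.0001  0.0002 -0.    ]
```

All four rollers were pressed at about 4–6 N, and the force dropped back between them. Lifting clear and checking.

```bash
python3 - <<'E'
from h import *
ctrl.move_l(P(.112,.22),vel=.1); ctrl.sleep(.3)
print(ctrl.current_t(),ctrl.current_contact_force(),ctrl.current_tool_pos())
cv2.imwrite("pics/end.png",ctrl.read_camera("scene"))
E
```

```text
17.8417 [ 1.0416 -0.727  -0.2043] [0.5345 0.0823 0.2198]
```

View pics/end.png

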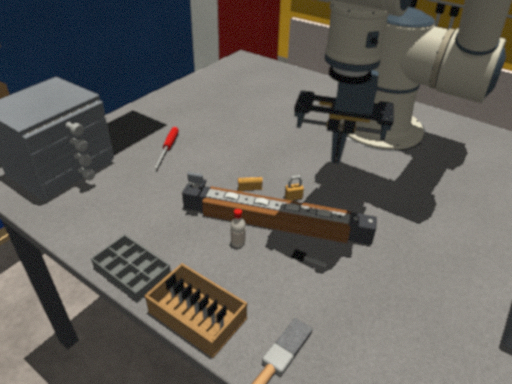

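The gripper hangs clear above the strip, with its tip at (337,160). The padlock (294,190), cylinder (250,183), bottle (238,230), key (300,256) and screwdriver (168,145) are where they were, and the strip is free.

```bash
python3 -c "
from bench import ctrl
print(ctrl.sign_off())"
```

```text
the job is handed in; nothing more can be done
None
```

The job is handed in: I stroked the strip from clamp to stop, the force readings show all four rollers pressed in turn at about 4–6 N, and I lifted clear at about 18 s with none of the loose things moved; the sign-off returned no verdict.

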